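# Reject the off-centre plinth on a knife-edge balance

### The arm

A 6-joint arm with a two-finger parallel gripper is mounted at the origin on the work surface; the furniture and walls round the work are solid. World frame = base frame: x ahead of the robot, y to its left, z up, the work surface at z = 0. Lengths are in m, angles in rad, forces in N, time in s.
With the tool pointing down it reaches from about 0.3 to 0.875 m from the base axis. Payload 6.4 kg.
Tool frame: the origin (TCP) lies between the finger pads; the fingertips stand 11 mm ahead of it and the grasp point (between the pads) lies 8 mm behind it (ctrl.tcp_to_tips is the y of the fingertips in the tool frame, in m); y points along the fingers, x is the direction in which the jaws open and shut, and the axes are right-handed (so a half turn about y gives the same grasp; the last joint's range is limited). The gripper opens to 85 mm and grips with 20 to 120 N. Pads are 22 mm wide; open, the fingers measure 114 mm over their backs; the gripper's body (76 mm by 85 mm) begins 54 mm behind the grasp point. The pads swing forward as they close: fully open they stand 13 mm farther back than shut.
Start: joints at [1.086, 0.181, 1.607, -0, 1.354, -0.206], TCP at [0.158, 0.553, 0.242] pointing down, gripper open.
Joint ranges: [-2.99, 2.99], [-0.89, 2.07], [0.3, 2.58], [-1.14, 4.28], [0, 2.63], [-3.12, 3.12]. Speed limits (rad/s): [2.57, 2.57, 3.01, 3.14, 3.14, 3.14].

### API

Orientations are given as a unit quaternion [w, x, y, z].
In Python, from bench import ctrl gives the robot as it stands.
- The arm moves only by the tool apply_moves, never from a script. Its argument "plan" is text: rows parted by semicolons, each of 7 numbers parted by spaces: the shift along the tool's x, y, z each as a share of 0.05 m, from -1 to 1, then the turn, a rotation vector about the tool's x, y, z each as a share of 0.12 rad, from -1 to 1, then the opening, from 0 (shut) to 1 (fully open). In form: dx dy dz wx wy wz claw; .... A call has exactly 5 rows; each row shifts and turns the commanded pose from where the row before left it, along the tool's axes as they then stand; what a row does not reach is not made up. A row lasts 1/10 s, in which the tool goes at most 50 mm and 8.59 degrees, less where a joint would pass 70% of its speed; a pose out of reach is approached as far as the arm can. A call with a number of a shift or a turn outside -1 to 1 is refused whole. A call with a gripper value outside its range is refused whole. The fingers move at their own pace and stop on an object; the grip force is fixed at half the most. Time passes only in rows, so rows that do not move let the fingers close, or fill a call up. It gives the time, the measured TCP pose, the force and the opening at its end, in the units of the state.
- ctrl.get_obs(): the state, without advancing time (a new reading comes with each control period).
- ctrl.camera(name): name is "side" or "top" or "wrist"; returns the picture (400x640x3 uint8, red, green, blue); there is no depth.
- ctrl.get_calibration(name): a dict with "intrinsics" (3x3 intrinsics, pixels), "R" (3x3) and "t" (3): a world point X has camera coordinates R X + t. Camera axes: x right, y down, z forward; pixel columns grow to the right and rows downward; lengths in m; the calibration is good to about 2 mm. A picture is of the moment at which its call begins: read the wrist's pose just before it. get_calibration takes no time and is no camera call; for the wrist camera it gives the pose at the moment of the call.
- ctrl.hand_in(): hands the job in, once; it reports no verdict.
Trained networks look in the newest picture that a camera, given by its name, has taken for a name from the list of things; names that differ only in an ending like _2 or _b are one class to them, and where a whole thing is asked for, a point or a joint stands for the part that bears it (a point fixed in the world has none). Each returns a list of dicts, best first, with "score" (0 to 1); they miss things now and then, are a little off and sometimes report something else, mostly with a low value. They report only what shows in the picture. A call takes as long as a camera call.
- ctrl.recognise(camera, target): "point" ([x, y, z] in m, in world coordinates, good to about 4 mm: the middle of the surface that is visible of it).
The state is a dict: "time_s": time; "q": joint angles; "dq": joint speeds; "joint_efforts": joint torques, N m; "eef_pos": TCP position; "eef_rot": TCP orientation; "wrist_force": force on the tool from outside, world axes, zero at the start; "torque": the same for the moment, N m; "opening": opening from 0.0 (shut) to 1.0 (fully open).
Only numpy, scipy, OpenCV 4.12 (cv2) and the standard library are available. Lean on these libraries where they do the work, as an engineer would, in place of code of your own. Each camera call takes 0.05 s, during which the arm holds its last target.

### The job

Two cast stone plinths lie on the feed decks of the twin knife-edge balance, and one of them has its mass off-centre inside. Try them by pushing each along its lane until it sits wholly on its rocker: leave the one that stays level sitting there, and once the other has visibly tipped its rocker with all of it resting there, push it on off the far end into the reject tray of its lane so that it lies flat. Leave the jar, the stone figure and the wax block beside the balance where they are.

Things in the scene. Friction and masses are not known exactly. Their poses are not given: they have to be found in the camera images.
- balance: Twin knife-edge balance on the bench: a steel base 260x168 mm, 12 mm thick, carrying two equal lanes side by side, 84 mm apart; the tallest parts are about 63 mm high. Origin: on the bench, midway between the rockers. x: push direction, from the feed decks to the trays; z up. Fixed to the bench. Lane 1 lies at y = +42 mm, lane 2 at y = -42 mm.
- lane_1 (a point): Centre of lane 1's rocker, on its floor, 50 mm above the bench (feed deck: 51.5 mm); does not tilt with it; axes as the balance. Feed deck and rocker carry side fences 10 to 12 mm high that form a channel 62.5 mm wide, open above and at the ends.
- lane_2 (a point): The same point of lane 2. In each lane, along x from this point: feed deck -116 to -40 mm, rocker -38 to +38, reject tray +40 to +128. A 60 mm plinth is wholly on the rocker when its centre is within 8 mm of this point along x.
- tray_1 (a point): Centre of the floor of lane 1's reject tray, 84 mm past lane_1 along x, 24 mm above the bench (26 mm below the rocker's floor). Inside 88 mm long and 71 mm wide, side and end walls up to 50 mm above the bench, open towards the rocker; axes as the balance.
- tray_2 (a point): The same point of lane 2's tray.
- rocker_1 (a joint): Tilt of lane 1's rocker (steel plate 76x74 mm, fenced) about the knife edge along the lane under its middle, 8 mm below its floor. 0 = level, stops at +-0.16 rad. Empty, it returns to level. Under the good plinth it rests within about 0.07 rad of level, under the off-centre one it tips (either way) by more than 0.12 rad, within about half a second.
- rocker_2 (a joint): The same for lane 2's rocker.
- plinth_a_mid (a point): Centre of plinth a, which starts on lane 1's feed deck: grey cast stone block 60x60 mm, 26 mm high, with a round boss 44 mm across and 4 mm high on top, about 0.2 to 0.45 kg. The point is 13 mm above its underside; at the start its x axis lies along the lane. Which plinth is off-centre cannot be seen and changes from start to start.
- plinth_b_mid (a point): Centre of plinth b, the same in looks, which starts on lane 2's feed deck.
- plinth_a: Plinth a, origin at the centre of its underside.
- plinth_b: Plinth b, origin at the centre of its underside.
- pigment_jar: Bystander, to be left alone: grey jar with a ribbed lid, 47 mm across, 88 mm high. Origin at the centre of its underside.
- figure_06: Bystander, to be left alone: small stone figure, 51x55x143 mm. Origin at the centre of its underside.
- wax_block: Bystander, to be left alone: pale block of polishing wax, 30x44x26 mm. Origin at the centre of its underside.

How it is judged:
By the outcome, as a careful person would: the job done as asked, in the order asked, and still so for the second after the job is handed in, with the robot touching nothing.
It also fails if it takes over 51 s, if anything falls off the work surface, if the arm or the gripper's body presses on something with over 40 N, if the wrist force passes 120 N, or if a joint passes its speed limit or range.

## Working session

There is one attempt and no reset: what is moved stays moved. The work goes in short steps, Python scripts to look and compute and a tool call to move; the robot and the scene stay as the last step left them, time stands still between calls to the robot, and variables do not carry over. Pictures are saved under pics/ and viewed, and the job is handed in when it is done.

Besides the shell and the picture viewer there is one more tool, called as name(argument=value, ...) on one line, values as JSON. apply_moves: Moves the arm, as the interface text tells. Shift numbers are shares of 0.05 m and turn numbers shares of 0.12 rad, none past 1 either way. Its arguments: {"type":"object","properties":{"plan":{"type":"string"}},"required":["plan"]}

```bash
ls; mkdir -p pics; python3 - <<'E'
from bench import ctrl
import cv2
o=ctrl.get_obs();print(o)
print(ctrl.tcp_to_tips)
for n in ["side","top","wrist"]:
    im=ctrl.camera(n);cv2.imwrite(f"pics/{n}0.png",im[:,:,::-1])
    c=ctrl.get_calibration(n);print(n,c)
    for t in ["balance","plinth_a","pigment_jar","figure_06","wax_block"]:
        if n!="wrist": print(n,t,[( [round(float(v),3) for v in d["point"]],round(d["score"],2)) for d in ctrl.recognise(n,t)])
print(ctrl.get_obs()["time_s"])
E
```

```text
pics
{'time_s': 0.0, 'q': array([ 1.08571573e+00,  1.81559319e-01,  1.60799836e+00, -6.21968213e-06,
        1.35380733e+00, -2.06329680e-01]), 'dq': array([-1.52163822e-03, -1.74277440e-03,  3.11275737e-03,  1.35375922e-05,
       -5.20708962e-04,  1.63968450e-03]), 'joint_efforts': array([-4.70009013e-05, -4.44861746e+01, -3.51340127e+01, -7.11013422e-05,
        8.92636890e-03,  4.09995792e-06]), 'eef_pos': array([0.15796171, 0.55232296, 0.24137853]), 'eef_rot': array([-0.56434462,  0.56488197,  0.42512326, -0.42625547]), 'wrist_force': array([ 0.18255743, -0.15640413, -0.1600365 ]), 'torque': array([-0.08265741, -0.02040864, -0.03647221]), 'opening': 1.0008680457761219}
0.011
side {'intrinsics': array([[424.51664546,   0.        , 320.29349852],
       [  0.        , 424.51664546, 197.48233678],
       [  0.        ,   0.        ,   1.        ]]), 'R': array([[-9.54391233e-01,  2.98557489e-01, -8.94238766e-04],
       [ 1.68487905e-01,  5.36123570e-01, -8.27153760e-01],
       [-2.46473527e-01, -7.89578966e-01, -5.61974961e-01]]), 't': array([ 0.43218931, -0.0307757 ,  1.05197487
[... 658 characters left out ...]
98,  1.1404993 ])}
top balance [([0.474, -0.033, 0.048], 0.89)]
top plinth_a [([0.506, 0.078, 0.076], 0.72), ([0.428, 0.077, 0.08], 0.68)]
top pigment_jar [([0.343, 0.264, 0.086], 0.72)]
top figure_06 [([0.395, -0.282, 0.092], 0.72)]
top wax_block [([0.526, 0.224, 0.024], 0.49)]
wrist {'intrinsics': array([[341.21462264,   0.        , 315.12615925],
       [  0.        , 341.21462264, 195.23442263],
       [  0.        ,   0.        ,   1.        ]]), 'R': array([[ 2.74755868e-01,  9.61513958e-01,  3.47514512e-04],
       [ 9.28428778e-01, -2.65395626e-01,  2.59971470e-01],
       [ 2.50058426e-01, -7.11060445e-02, -9.65616235e-01]]), 't': array([-0.5752308 , -0.03421067,  0.37659848])}
0.65
```

View pics/side0.png

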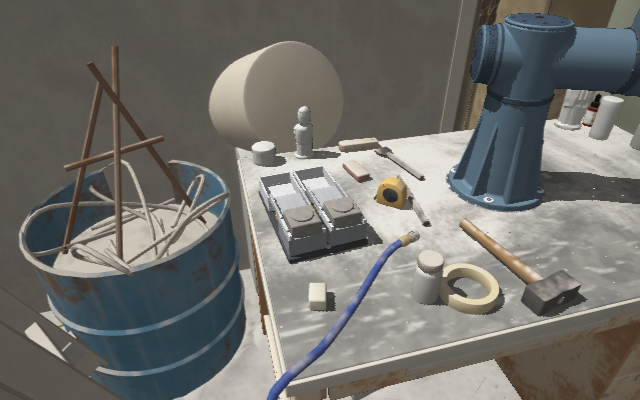

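View pics/top0.png

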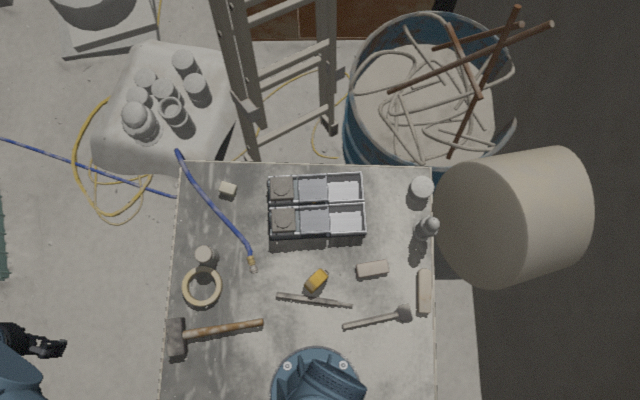

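```bash
python3 - <<'E'
import cv2
a=cv2.imread("pics/top0.png")[160:260,255:375];cv2.imwrite("pics/top0c.png",cv2.resize(a,None,fx=6,fy=6,interpolation=cv2.INTER_CUBIC)[:600])
a=cv2.imread("pics/side0.png")[155:270,250:380];cv2.imwrite("pics/side0c.png",cv2.resize(a,None,fx=5,fy=5,interpolation=cv2.INTER_CUBIC))
E
```

```text
(no output)
```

View pics/top0c.png

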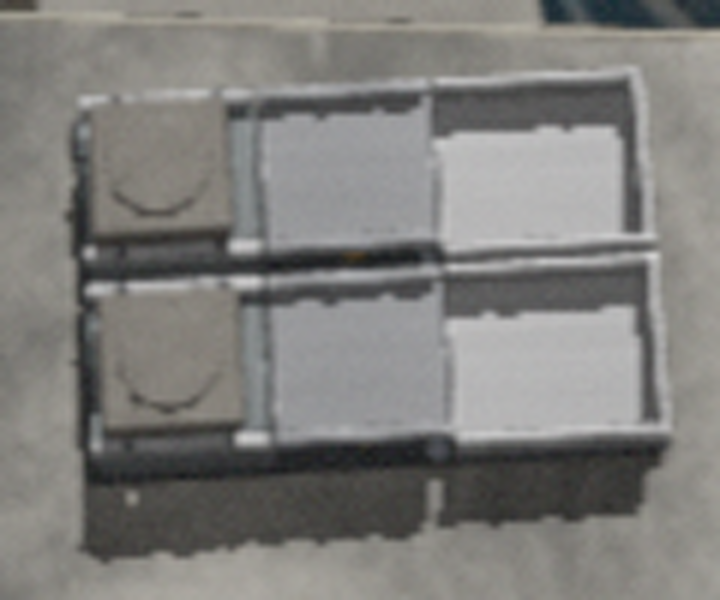

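View pics/side0c.png

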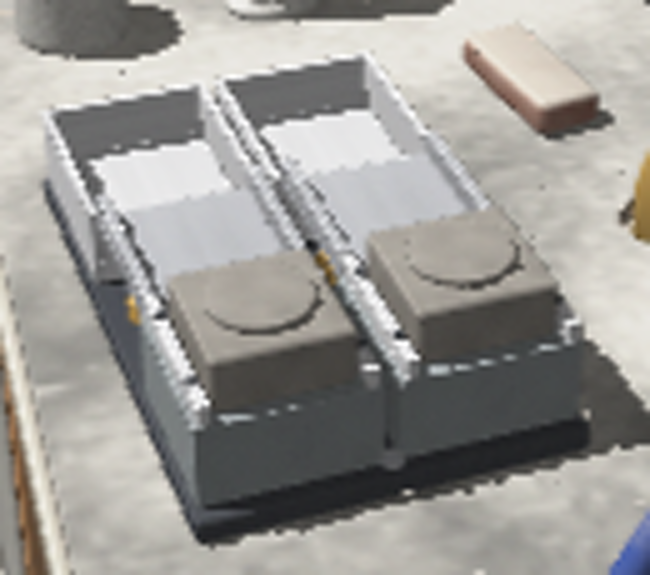

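```bash
cat > h.py <<'E'
import numpy as np, cv2
from bench import ctrl
def proj(n,X):
    c=ctrl.get_calibration(n);p=(c["R"]@np.atleast_2d(X).T).T+c["t"];p=p@c["intrinsics"].T;return p[:,:2]/p[:,2:]
def back(n,uv,z):
    c=ctrl.get_calibration(n);d=c["R"].T@np.linalg.solve(c["intrinsics"],np.array([uv[0],uv[1],1.]));o=-c["R"].T@c["t"]
    return o+d*(z-o[2])/d[2]
E
cat > fit.py <<'E'
from h import *
from scipy.optimize import least_squares
T=lambda u,v:((u+.5)/6-.5+255,(v+.5)/6-.5+160)
S=lambda u,v:((u+.5)/5-.5+250,(v+.5)/5-.5+155)
for nm,pts in dict(topA=[(92,102),(222,100),(228,234),(98,240)],topB=[(102,292),(236,290),(244,424),(106,432)]).items():
    P=np.array([back("top",T(*p),.0775) for p in pts]);print(nm,P.round(4)[:,:2].tolist(),P.mean(0).round(4))
for nm,pts in dict(sA=[(168,292),(312,252),(356,330),(205,365)],sB=[(368,240),(488,207),(556,285),(424,320)]).items():
    P=np.array([back("side",S(*p),.0775) for p in pts]);print(nm,P.round(4)[:,:2].tolist(),P.mean(0).round(4))
# balance pts
F=[("top",T(432,88),(38,None,50)),]
obs=[]
def a(n,uv,x,y,z): obs.append((n,uv,x,y,z))
# x,y mm in balance
a("top",T(632,82),128,77.5,50);a("top",T(645,240),128,6.5,50);a("top",T(650,262),128,-6.5,50);a("top",T(662,428),128,-77.5,50)
a("side",S(52,112),128,77.5,50);a("side",S(200,90),128,6.5,50);a("side",S(225,85),128,-6.5,50);a("side",S(362,60),128,-77.5,50)
# rocker x-edges near lane centre
a("top",T(434,180),39,38,50);a("top",T(445,370),39,-46,50);a("top",T(262,180),-39,40,50);a("top",T(272,365),-39,-43,50)
a("side",S(198,198),38,42,50);a("side",S(370,165),38,-42,50)
def w(p,x,y):
    c,s=np.cos(p[2]),np.sin(p[2]);return np.array([p[0]+(c*x-s*y)/1e3,p[1]+(s*x+c*y)/1e3])
def res(p):
    r=[]
    for i,(n,uv,x,y,z) in enumerate(obs):
        q=proj(n,[*w(p,x,y),z/1e3])[0]-uv
        if i>=8:  # only along-lane component
            d=proj(n,[*w(p,x+1,y),z/1e3])[0]-proj(n,[*w(p,x,y),z/1e3])[0];d/=np.linalg.norm(d);r+=[q@d]
        else: r+=list(q)
    return np.array(r)
s=least_squares(res,[.47,0,-1.57],loss="soft_l1");print(s.x,res(s.x).round(1))
for n in("top","side"):
    K=[o for o in obs];
E
python3 fit.py
```

```text
topA [[0.5414, 0.111], [0.5416, 0.0551], [0.4824, 0.0526], [0.4805, 0.1079]] [0.5115 0.0817 0.0775]
topB [[0.4578, 0.106], [0.458, 0.0492], [0.4005, 0.046], [0.3978, 0.1038]] [0.4285 0.0763 0.0775]
sA [[0.5475, 0.0612], [0.4864, 0.0521], [0.485, 0.1063], [0.5449, 0.1099]] [0.5159 0.0824 0.0775]
sB [[0.4625, 0.0508], [0.4082, 0.043], [0.4018, 0.1021], [0.4584, 0.1081]] [0.4327 0.076  0.0775]
[ 4.75082218e-01 -7.75903794e-04 -1.52436682e+00] [ 0.3 -1.1  0.2 -1.4 -0.2 -0.2 -0.  -1.   0.7  1.1  0.5  0.   0.8  0.1
  1.4 -0.1  0.7  1.  -0.3 -0.4  0.3  0.1]
```

```bash
cat >> h.py <<'E'
from scipy.spatial.transform import Rotation as Ro
BAL=np.array([.4751,-.0008]);YAW=-1.5244
ex=np.array([np.cos(YAW),np.sin(YAW)]);ey=np.array([-ex[1],ex[0]])
def lanepos(lane,al,lat=0): return BAL+ex*al+ey*(lat+(.042 if lane==1 else -.042))
def inlane(p):
    d=np.asarray(p)[:2]-BAL;return d@ex,d@ey
def Rt(jaw):
    x=np.array([*jaw,0]);y=np.array([0,0,-1.]);return np.column_stack([x,y,np.cross(x,y)])
def cur():
    o=ctrl.get_obs();q=o["eef_rot"];return o,Ro.from_quat([q[1],q[2],q[3],q[0]]).as_matrix()
def go(lane,al,tz,lat=0):
    o,R=cur();x0=R[:,0];j=ey if x0[:2]@ey>0 else -ey
    t=np.array([*lanepos(lane,al,lat),tz]);d=R.T@(t-o["eef_pos"]);w=Ro.from_matrix(R.T@Rt(j)).as_rotvec()
    print("t",o["time_s"],"along/lat mm",np.round(np.array(inlane(o["eef_pos"]))*1e3,1),"z",o["eef_pos"][2].round(4),"open",round(o["opening"],3))
    print("shift units",(d/.05).round(2),"turn units",(w/.12).round(2),"jawsign",np.sign(x0[:2]@ey),"F",o["wrist_force"].round(1))
E
python3 -c "
from h import *
go(1,-.15,.14)"
```

```text
t 0.65 along/lat mm [-567.7 -290.9] z 0.2423 open 0.997
shift units [-5.79  2.05 -8.98] turn units [-0.   10.38  0.  ] jawsign 1.0 F [ 0.3 -0.3  1.2]
```

apply_moves(plan="-0.5 0 -0.8 0 0 0 0.15;-0.5 0 -0.8 0 0 0 0.15;-0.5 0 -0.8 0 0 0 0.15;-0.5 0 -0.8 0 0 0 0.15;-0.5 0 -0.8 0 0 0 0.15")

```text
time_s: 1.15
eef_pos: [0.317, 0.3762, 0.2426]
eef_rot: [-0.565, 0.565, 0.426, -0.426]
wrist_force: [1.0, -0.2, 1.3]
opening: 0.161
```

apply_moves(plan="-0.5 0 -0.8 0 0 0 0.15;-0.5 0 -0.8 0 0 0 0.15;-0.5 0 -0.8 0 0 0 0.15;-0.5 0 -0.8 0 0 0 0.15;-0.5 0 -0.8 0 0 0 0.15")

```text
time_s: 1.65
eef_pos: [0.4751, 0.2007, 0.2426]
eef_rot: [-0.565, 0.565, 0.426, -0.425]
wrist_force: [-0.0, 0.3, 0.3]
opening: 0.151
```

apply_moves(plan="0 0 0 0 1 0 0.15;0 0 0 0 1 0 0.15;0 0 0 0 1 0 0.15;0 0 0 0 1 0 0.15;0 0 0 0 1 0 0.15")

```text
time_s: 2.15
eef_pos: [0.474, 0.2023, 0.2423]
eef_rot: [0.666, -0.666, -0.238, 0.238]
wrist_force: [0.1, -0.4, 0.1]
opening: 0.149
```

apply_moves(plan="0 0 0 0 1 0 0.15;0 0 0 0 1 0 0.15;0 0 0 0 1 0 0.15;0 0 0 0 1 0 0.15;0 0 0 0 1 0 0.15")

```text
time_s: 2.65
eef_pos: [0.474, 0.2024, 0.2424]
eef_rot: [0.706, -0.706, -0.031, 0.031]
wrist_force: [-0.1, -0.5, -0.0]
opening: 0.149
```

```bash
python3 -c "
from h import *
go(1,-.15,.14)
print(ctrl.tcp_to_tips, cur()[0]['q'])"
```

```text
t 2.65 along/lat mm [-203.     8.3] z 0.2424 open 0.149
shift units [ 0.63  2.05 -1.09] turn units [-0.    0.34  0.  ] jawsign 1.0 F [-0.1 -0.5 -0. ]
0.011 [ 1.72964639e-01  4.65400588e-02  1.75491517e+00 -1.31460325e-05
  1.33999044e+00  8.59148165e-02]
```

apply_moves(plan="0.31 0.5 -0.54 0 0.34 0 0.15;0.32 0.5 -0.54 0 0 0 0.15;0 0.5 0 0 0 0 0.15;0 0.55 0 0 0 0 0.15;0 0 0 0 0 0 0.15")

```text
time_s: 3.15
eef_pos: [0.5064, 0.1502, 0.1361]
eef_rot: [-0.707, 0.707, 0.015, -0.021]
wrist_force: [0.2, 0.0, 0.1]
opening: 0.151
```

```bash
python3 -c "
from h import *
go(1,-.15,.071)
for n in ['side','wrist','top']: cv2.imwrite('pics/%s1.png'%n,ctrl.camera(n)[:,:,::-1])
a=cv2.imread('pics/side1.png')[120:270,230:430];cv2.imwrite('pics/s1c.png',cv2.resize(a,None,fx=4,fy=4,interpolation=2))
"
```

```text
t 3.15 along/lat mm [-149.4   38.3] z 0.1361 open 0.151
shift units [0.08 1.3  0.01] turn units [ 0.    0.03 -0.06] jawsign 1.0 F [0.2 0.  0.1]
```

View pics/s1c.png

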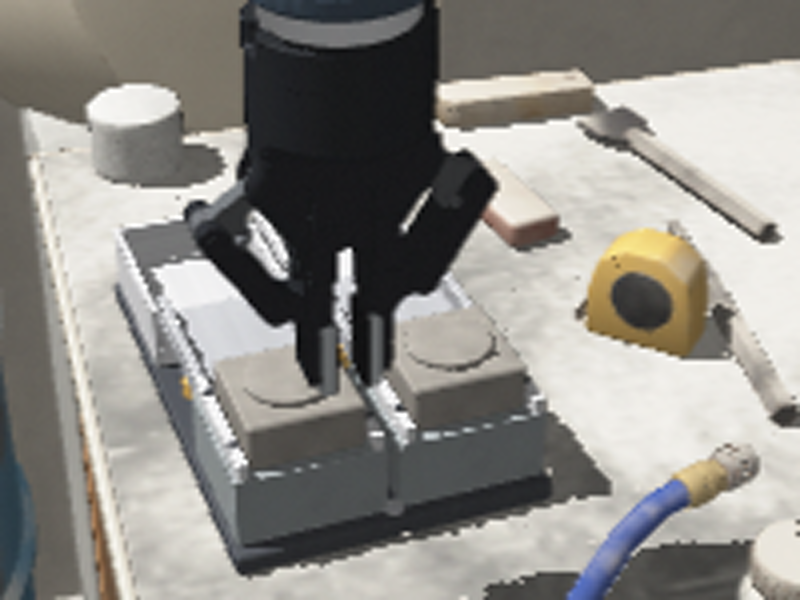

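View pics/wrist1.png

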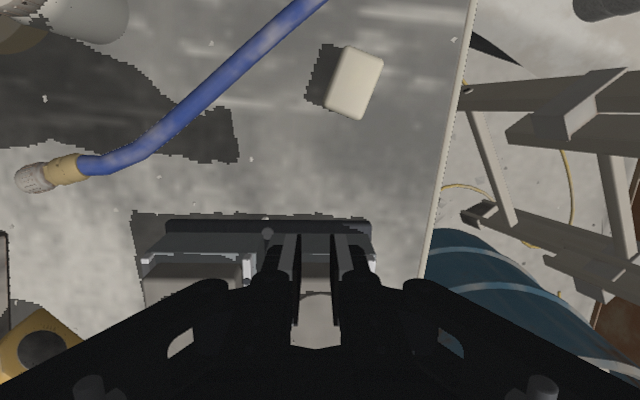

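apply_moves(plan="0.08 0.3 0 0 0.03 0 0.15;0 0.4 0 0 0 0 0.15;0 0.4 0 0 0 0 0.15;0 0.2 0 0 0 0 0.15;0 0 0 0 0 0 0.15")

```text
time_s: 3.8
eef_pos: [0.5125, 0.1511, 0.0736]
eef_rot: [-0.707, 0.707, 0.016, -0.018]
wrist_force: [-0.5, -0.4, -0.8]
opening: 0.146
```

```bash
cat >> h.py <<'E'
def shot(k,names=('side','top','wrist')):
    for n in names:
        im=ctrl.camera(n)[:,:,::-1]
        if n=='side': im=cv2.resize(im[140:270,230:400],None,fx=4,fy=4,interpolation=2)
        if n=='top': im=cv2.resize(im[160:260,255:375],None,fx=5,fy=5,interpolation=2)
        cv2.imwrite(f'pics/{n}{k}.png',im)
E
python3 -c "
from h import *
go(1,-.125,.071)
shot(2)
"
```

```text
t 3.8 along/lat mm [-150.    44.4] z 0.0736 open 0.146
shift units [-0.05  0.05 -0.5 ] turn units [ 0.    0.01 -0.02] jawsign 1.0 F [-0.5 -0.4 -0.8]
```

View pics/side2.png

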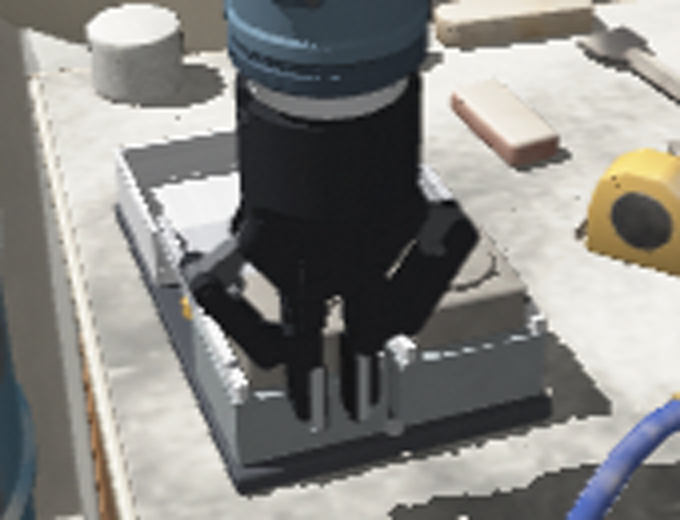

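View pics/wrist2.png

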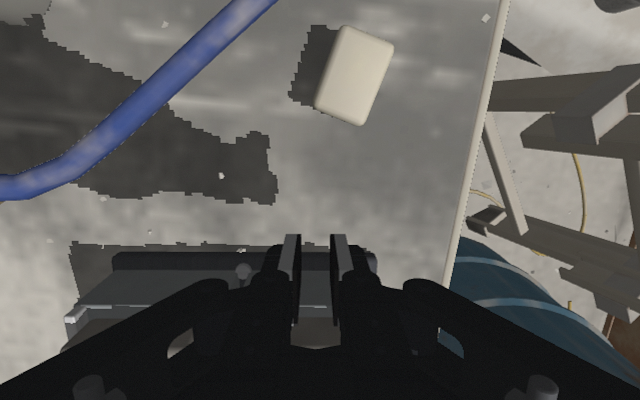

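apply_moves(plan="-0.05 0.09 -0.2 0 0 -0.02 0.15;0 0 -0.2 0 0 0 0.15;0 0 -0.15 0 0 0 0.15;0 0 -0.15 0 0 0 0.15;0 0 -0.15 0 0 0 0.15")

```text
time_s: 4.45
eef_pos: [0.513, 0.1079, 0.0706]
eef_rot: [0.707, -0.707, -0.018, 0.016]
wrist_force: [0.2, 3.5, 1.1]
opening: 0.151
```

```bash
python3 -c "
from h import *
go(1,-.041,.069)
shot(3,['side','top'])
"
```

```text
t 4.45 along/lat mm [-106.8   42.9] z 0.0706 open 0.151
shift units [-0.02  0.03 -1.32] turn units [-0.01  0.    0.02] jawsign 1.0 F [0.2 3.5 1.1]
```

View pics/top3.png

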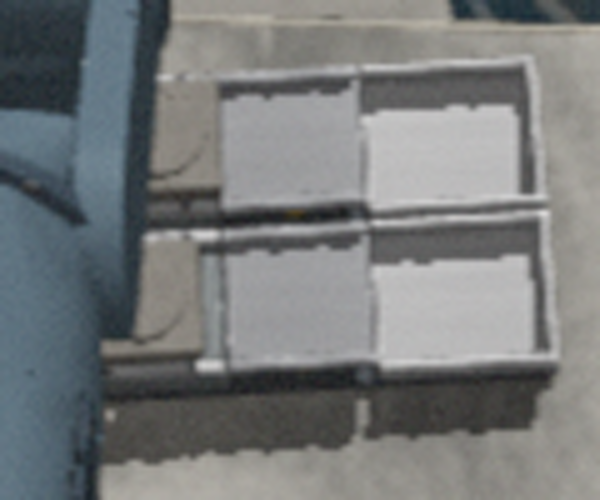

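View pics/side3.png

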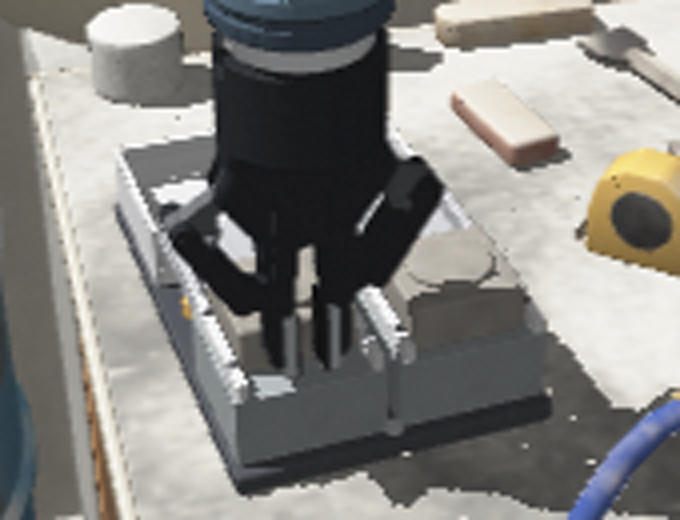

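apply_moves(plan="-0.01 0.02 -0.15 0 0 0 0.15;0 0 -0.15 0 0 0 0.15;0 0 -0.15 0 0 0 0.15;0 0 -0.15 0 0 0 0.15;0 0 -0.15 0 0 0 0.15")

```text
time_s: 5.05
eef_pos: [0.5143, 0.0705, 0.0695]
eef_rot: [0.707, -0.707, -0.018, 0.016]
wrist_force: [0.1, 2.4, 1.3]
opening: 0.15
```

apply_moves(plan="0 0 -0.15 0 0 0 0.15;0 0 -0.15 0 0 0 0.15;0 0 -0.12 0 0 0 0.15;0 0 -0.1 0 0 0 0.15;0 0 -0.03 0 0 0 0.15")

```text
time_s: 5.55
eef_pos: [0.5152, 0.0427, 0.069]
eef_rot: [-0.707, 0.707, 0.017, -0.016]
wrist_force: [0.8, 3.0, -0.7]
opening: 0.153
```

```bash
python3 -c "
from h import *
go(1,-.041,.069)
shot(4,['side','top'])
"
```

```text
t 5.55 along/lat mm [-41.6  42.1] z 0.069 open 0.153
shift units [-0.    0.   -0.01] turn units [0.   0.   0.02] jawsign 1.0 F [ 0.8  3.  -0.7]
```

View pics/top4.png

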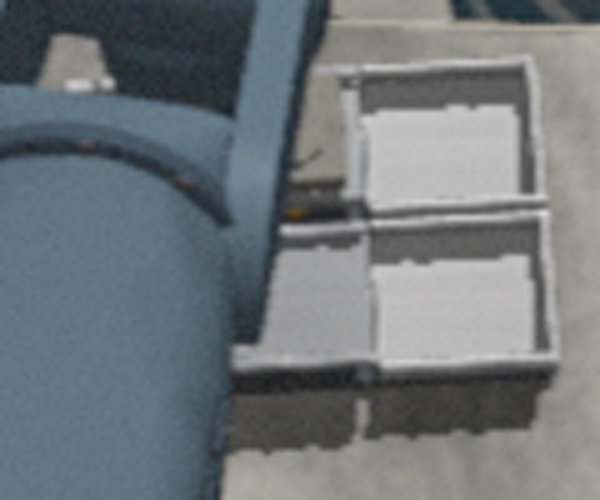

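View pics/side4.png

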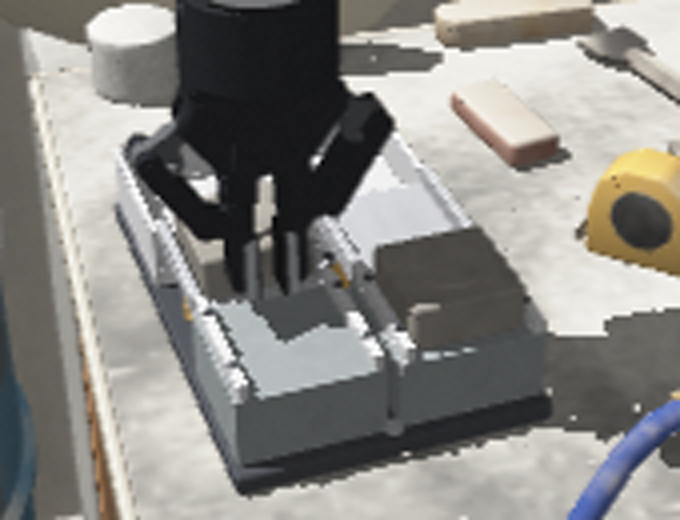

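apply_moves(plan="0 0 0.2 0 0 0 0.15;0 0 0.6 0 0 0 0.15;0 0 0.7 0 0 0 0.15;0 0 0.7 0 0 0 0.15;0 0 0 0 0 0 0.15")

```text
time_s: 6.15
eef_pos: [0.5094, 0.1574, 0.0694]
eef_rot: [0.707, -0.707, -0.019, 0.017]
wrist_force: [0.3, -1.6, 0.1]
opening: 0.151
```

apply_moves(plan="-0.4 0 0 0 0 0 0.15;-0.5 0 0 0 0 0 0.15;-0.5 0 0 0 0 0 0.15;-0.28 0 0 0 0 0 0.15;0 0 0 0 0 0 0.15")

```text
time_s: 6.65
eef_pos: [0.4242, 0.1494, 0.0688]
eef_rot: [-0.707, 0.707, 0.017, -0.017]
wrist_force: [0.6, 0.4, 0.0]
opening: 0.149
```

```bash
python3 -c "
from h import *
go(2,-.125,.069)
shot(5,['side','top'])
"
```

```text
t 6.65 along/lat mm [-152.4  -43.9] z 0.0688 open 0.149
shift units [ 0.04 -0.   -0.55] turn units [0.   0.02 0.01] jawsign 1.0 F [0.6 0.4 0. ]
```

View pics/top5.png

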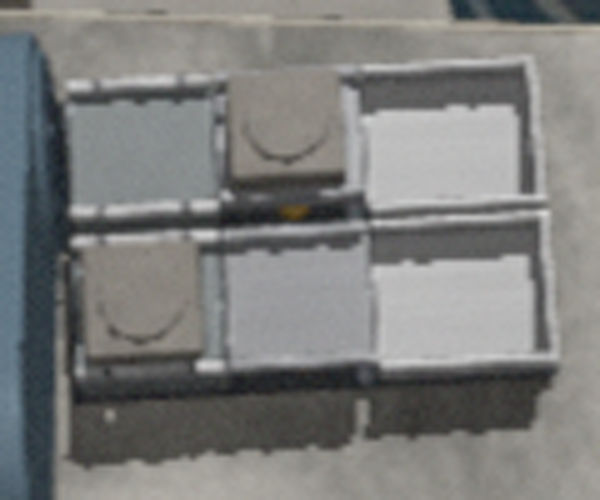

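View pics/side5.png

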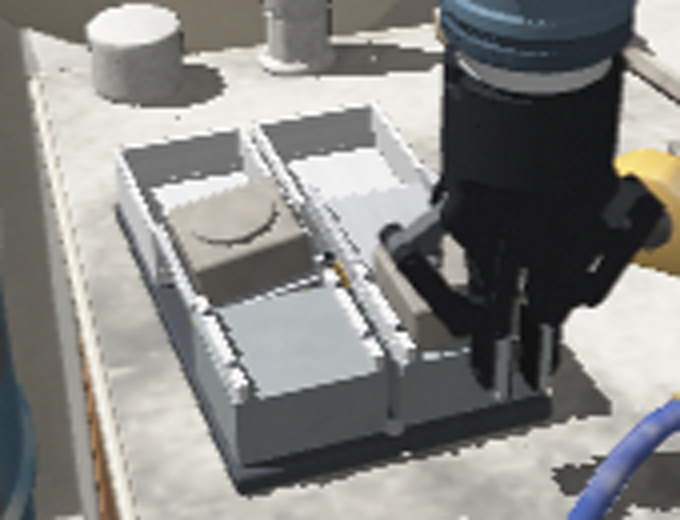

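```bash
cat >> h.py <<'E'
def plinth(lane,al,tilt,z0=.05):
    # top corners then bottom corners (front/back, left/right); tilt about knife edge at z0-.008
    s=1 if lane==1 else -1; out=[]
    for h in (.026,0):
        for dx,dy in((-.03,.03),(.03,.03),(.03,-.03),(-.03,-.03)):
            y=dy*np.cos(tilt)-(h+.008)*np.sin(tilt);z=dy*np.sin(tilt)+(h+.008)*np.cos(tilt)
            out.append([*(BAL+ex*(al+dx)+ey*(s*.042+y)),z0-.008+z])
    return np.array(out)
E
cat > ov.py <<'E'
import sys
from h import *
# ov.py k lane al
k,lane,al=sys.argv[1],int(sys.argv[2]),float(sys.argv[3])
for n,o,f in(('side',(230,140),4),('top',(255,160),5)):
    im0=cv2.imread(f'pics/{n}{k}.png');rows=[]
    for tl in(-.16,0,.16):
        im=im0.copy();P=((proj(n,plinth(lane,al,tl))-o+.5)*f).astype(int)
        cv2.polylines(im,[P[:4]],True,(0,0,255),1);cv2.line(im,P[0],P[4],(0,0,255),1);cv2.line(im,P[3],P[7],(0,0,255),1);cv2.line(im,P[4],P[7],(0,0,255),1)
        im=im[100:350,120:380] if n=='side' else im[50:300,190:400]
        if lane==2 and n=='side': im=cv2.copyMakeBorder(im0*0,0,0,0,0,0) if 0 else im
        rows.append(im)
    cv2.imwrite(f'pics/{n}{k}ov.png',np.hstack(rows))
E
python3 ov.py 5 1 -.001
```

```text
(no output)
```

View pics/side5ov.png

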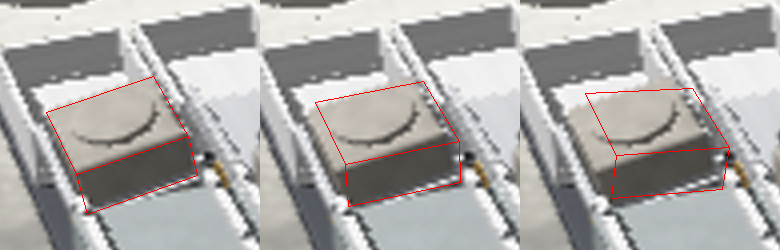

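View pics/top5ov.png

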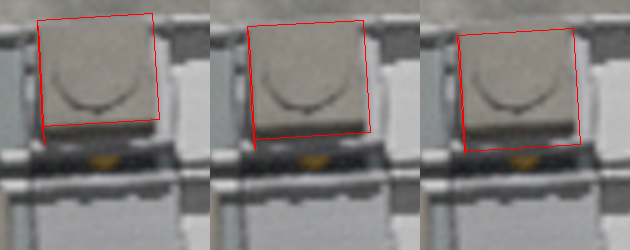

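apply_moves(plan="0.04 0 -0.2 0 0 0 0.15;0 0 -0.2 0 0 0 0.15;0 0 -0.15 0 0 0 0.15;0 0 -0.15 0 0 0 0.15;0 0 -0.15 0 0 0 0.15")

```text
time_s: 7.25
eef_pos: [0.4303, 0.1063, 0.069]
eef_rot: [0.707, -0.707, -0.017, 0.016]
wrist_force: [-0.0, 1.4, 0.3]
opening: 0.147
```

apply_moves(plan="0 0 -0.15 0 0 0 0.15;0 0 -0.15 0 0 0 0.15;0 0 -0.15 0 0 0 0.15;0 0 -0.15 0 0 0 0.15;0 0 -0.15 0 0 0 0.15")

```text
time_s: 7.75
eef_pos: [0.4322, 0.0691, 0.0692]
eef_rot: [0.707, -0.707, -0.018, 0.016]
wrist_force: [0.5, 2.7, 2.6]
opening: 0.149
```

```bash
python3 -c "
from h import *
go(2,-.041,.069)
"
```

```text
t 7.75 along/lat mm [-71.8 -39.6] z 0.0692 open 0.149
shift units [-0.05  0.   -0.62] turn units [-0.    0.01  0.02] jawsign 1.0 F [0.5 2.7 2.6]
```

apply_moves(plan="-0.02 0 -0.15 0 0 0 0.15;-0.02 0 -0.15 0 0 0 0.15;0 0 -0.15 0 0 0 0.15;0 0 -0.12 0 0 0 0.15;0 0 -0.05 0 0 0 0.15")

```text
time_s: 8.25
eef_pos: [0.4313, 0.0378, 0.069]
eef_rot: [-0.707, 0.707, 0.017, -0.016]
wrist_force: [0.2, 2.5, -0.4]
opening: 0.151
```

apply_moves(plan="0 0 0.2 0 0 0 0.15;0 0 0.6 0 0 0 0.15;0 0 0.7 0 0 0 0.15;0 0 0.7 0 0 0 0.15;0 0 0.2 0 0 0 0.15")

```text
time_s: 8.75
eef_pos: [0.4251, 0.1613, 0.0691]
eef_rot: [0.707, -0.707, -0.019, 0.017]
wrist_force: [-0.4, -0.6, -0.3]
opening: 0.151
```

```bash
python3 -c "
from h import *
go(1,-.15,.069)
shot(6,['side','top'])
"
```

```text
t 8.75 along/lat mm [-164.2  -42.4] z 0.0691 open 0.151
shift units [ 1.69  0.01 -0.29] turn units [-0.    0.03  0.02] jawsign 1.0 F [-0.4 -0.6 -0.3]
```

View pics/top6.png

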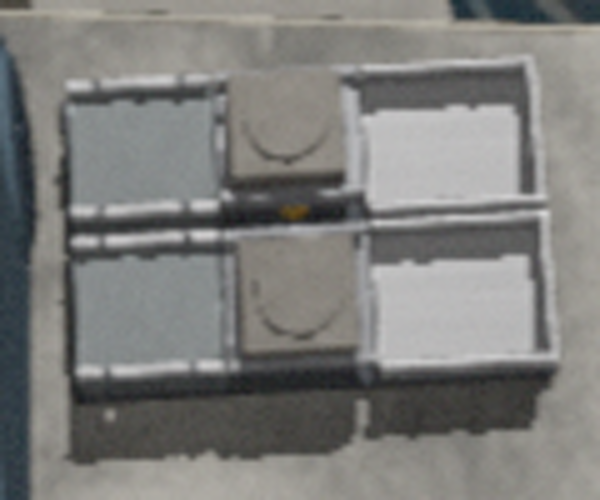

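View pics/side6.png

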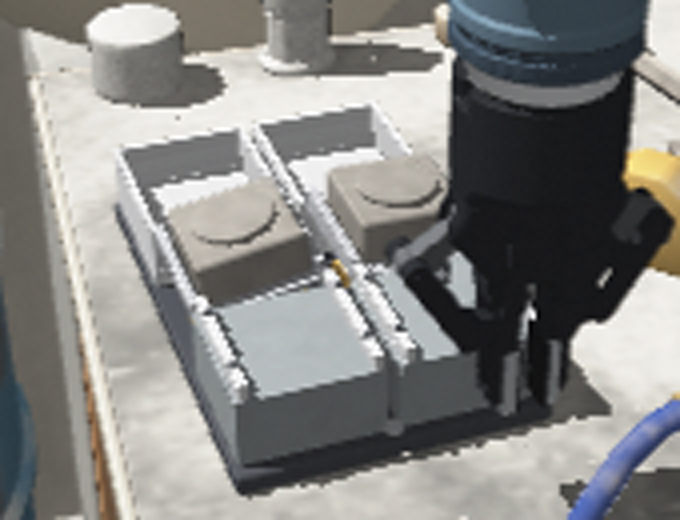

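apply_moves(plan="0.4 0 0 0 0 0 0.15;0.5 0 0 0 0 0 0.15;0.5 0 0 0 0 0 0.15;0.32 0 -0.2 0 0 0 0.15;0 0.0 -0.5 0 0 0 0.15")

```text
time_s: 9.35
eef_pos: [0.5158, 0.1268, 0.0697]
eef_rot: [-0.707, 0.707, 0.019, -0.015]
wrist_force: [-0.1, -0.0, -0.7]
opening: 0.153
```

```bash
python3 -c "
from h import *
go(1,-.05,.070,.001)
shot(7,['side'])
im=cv2.imread('pics/side7.png')
for t in (0,):
  P=((proj('side',plinth(2,.000,t))-(230,140)+.5)*4).astype(int)
  cv2.polylines(im,[P[:4]],True,(0,0,255),1);cv2.line(im,P[0],P[4],(0,0,255),1);cv2.line(im,P[3],P[7],(0,0,255),1);cv2.line(im,P[4],P[7],(0,0,255),1)
cv2.imwrite('pics/side7ov.png',im)
"
```

```text
t 9.35 along/lat mm [-125.6   46.6] z 0.0697 open 0.153
shift units [-0.07 -0.01 -1.51] turn units [0.   0.02 0.04] jawsign 1.0 F [-0.1 -0.  -0.7]
```

View pics/side7ov.png

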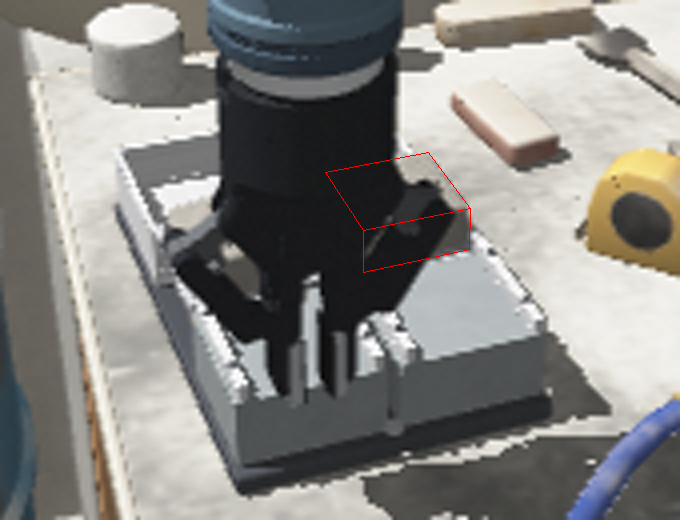

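apply_moves(plan="-0.05 0 -0.5 0 0 0 0.15;0 0 -0.5 0 0 0 0.15;0 0 -0.3 0 0 0 0.15;0 0 -0.15 0 0 0 0.15;0 0 -0.15 0 0 0 0.15")

```text
time_s: 9.9
eef_pos: [0.5146, 0.0467, 0.0693]
eef_rot: [0.707, -0.707, -0.017, 0.016]
wrist_force: [-0.3, 0.5, -0.3]
opening: 0.152
```

apply_moves(plan="0 0 -0.15 0 0 0 0.15;0 0 -0.15 0 0 0 0.15;0 0 -0.15 0 0 0 0.15;0 0 -0.15 0 0 0 0.15;0 0 -0.15 0 0 0 0.15")

```text
time_s: 10.4
eef_pos: [0.5165, 0.0097, 0.0693]
eef_rot: [0.707, -0.707, -0.018, 0.016]
wrist_force: [1.1, 1.8, 0.7]
opening: 0.154
```

```bash
python3 -c "
from h import *
go(1,.033,.070,.001)
shot(8,['side','top'])
"
```

```text
t 10.4 along/lat mm [-8.5 41.8] z 0.0693 open 0.154
shift units [ 0.02 -0.01 -0.83] turn units [-0.    0.01  0.02] jawsign 1.0 F [1.1 1.8 0.7]
```

View pics/side8.png

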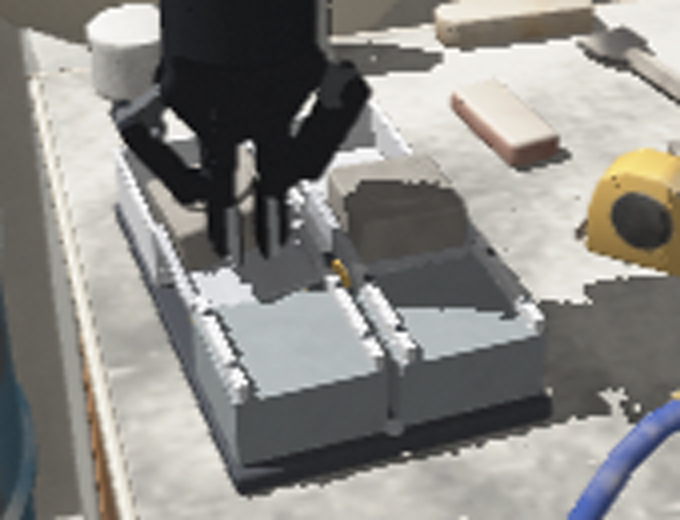

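View pics/top8.png

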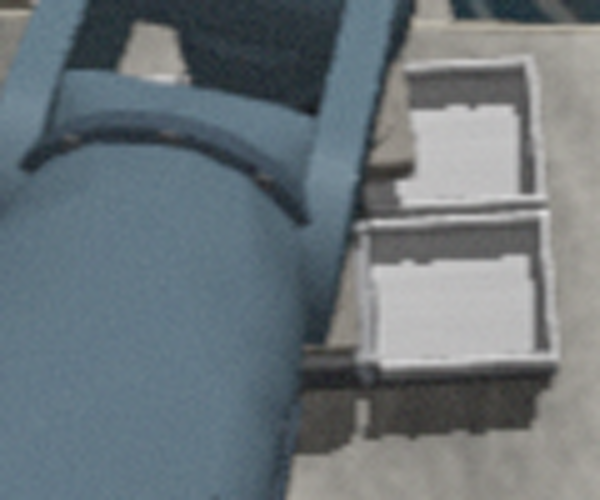

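apply_moves(plan="0.02 0 -0.15 0 0 0 0.15;0 0 -0.15 0 0 0 0.15;0 0 -0.15 0 0 0 0.15;0 0 -0.15 0 0 0 0.15;0 0 -0.15 0 0 0 0.15")

```text
time_s: 11.0
eef_pos: [0.519, -0.028, 0.0691]
eef_rot: [0.707, -0.707, -0.017, 0.016]
wrist_force: [0.5, 3.7, -0.1]
opening: 0.146
```

```bash
python3 -c "
from h import *
go(1,.037,.070,.001)
shot(9,['side','top'])
"
```

```text
t 11.0 along/lat mm [29.2 42.6] z 0.0691 open 0.146
shift units [ 0.01 -0.02 -0.16] turn units [-0.    0.01  0.02] jawsign 1.0 F [ 0.5  3.7 -0.1]
```

View pics/side9.png

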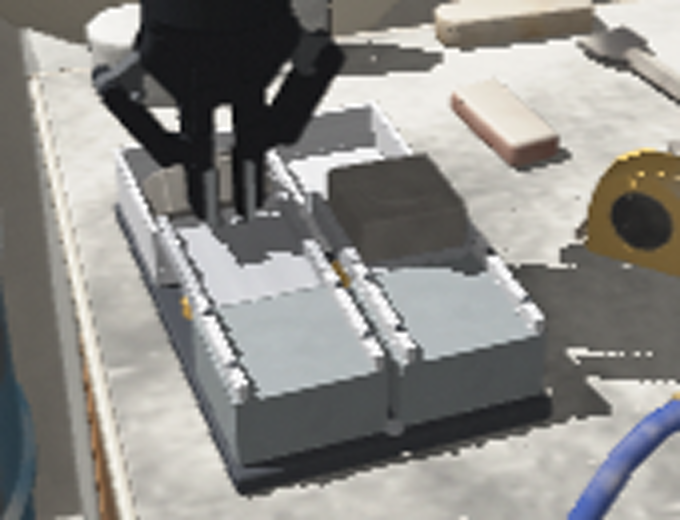

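View pics/top9.png

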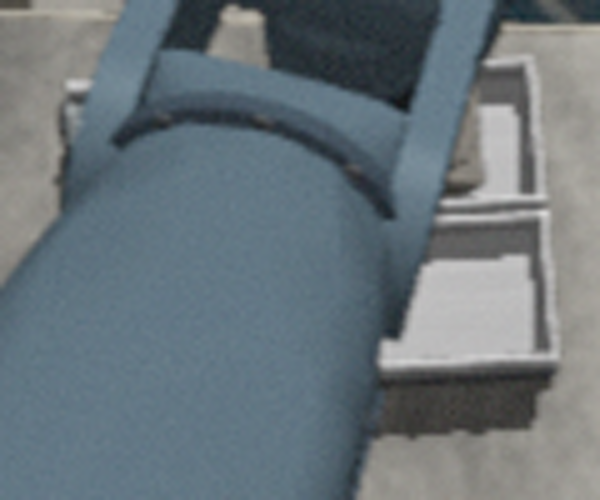

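apply_moves(plan="0 0 -0.1 0 0 0 0.15;0 0 -0.1 0 0 0 0.15;0 0 -0.08 0 0 0 0.15;0 0 0 0 0 0 0.15;0 0 0 0 0 0 0.15")

```text
time_s: 11.6
eef_pos: [0.5199, -0.0416, 0.0692]
eef_rot: [-0.707, 0.707, 0.018, -0.016]
wrist_force: [-0.6, 1.0, -0.1]
opening: 0.145
```

```bash
python3 -c "
from h import *
go(1,.045,.070,.001)
shot(10,['side','top'])
"
```

```text
t 11.6 along/lat mm [42.8 42.8] z 0.0692 open 0.145
shift units [ 0.   -0.02 -0.04] turn units [0.   0.01 0.02] jawsign 1.0 F [-0.6  1.  -0.1]
```

View pics/side10.png

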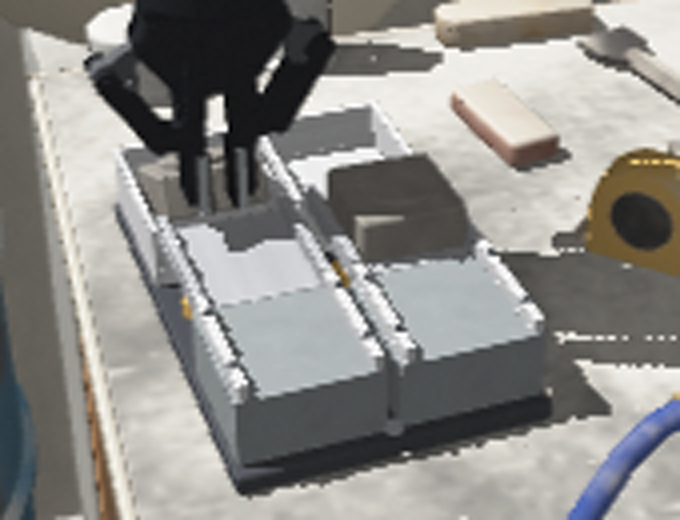

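View pics/top10.png

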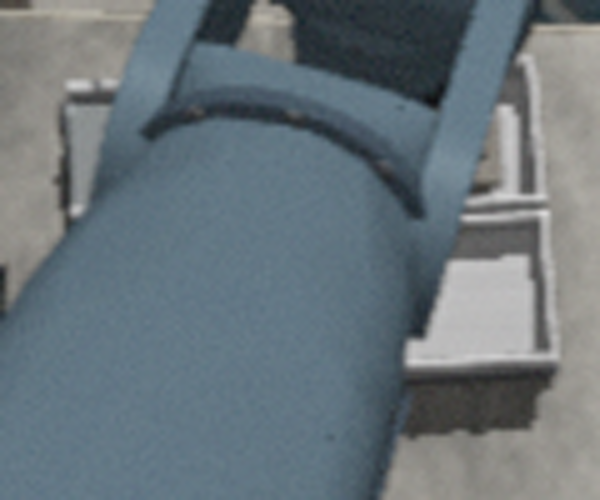

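apply_moves(plan="0 0 0.3 0 0 0 0.15;0 0 0.7 0 0 0 0.15;0 0 0.9 0 0 0 0.15;0 0 0.9 0 0 0 0.15;0 0 0.7 0 0 0 0.15")

```text
time_s: 12.2
eef_pos: [0.511, 0.1363, 0.0695]
eef_rot: [0.707, -0.707, -0.018, 0.016]
wrist_force: [0.2, -0.8, 0.1]
opening: 0.149
```

```bash
python3 -c "
from h import *
go(1,-.14,.070,.001)
shot(11,['side','top'])
"
```

```text
t 12.2 along/lat mm [-135.3   42.2] z 0.0695 open 0.149
shift units [ 0.02 -0.01  0.09] turn units [-0.    0.02  0.02] jawsign 1.0 F [ 0.2 -0.8  0.1]
```

View pics/side11.png

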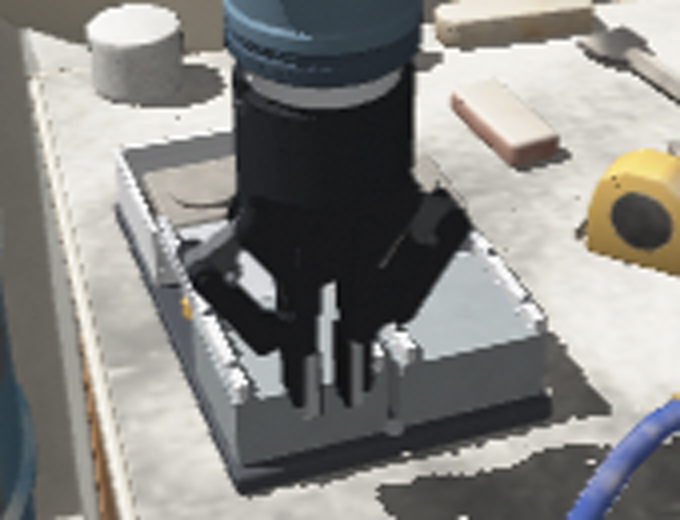

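View pics/top11.png

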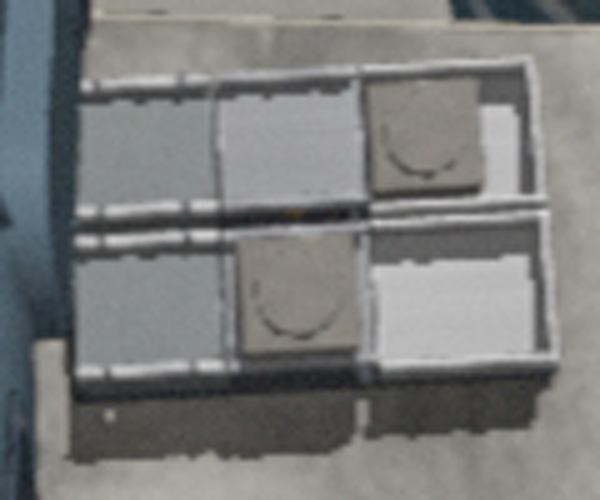

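apply_moves(plan="0 -0.6 0.6 0 0 0 0.15;0 -0.7 0.7 0 0 0 0.15;0 -0.7 0.7 0 0 0 0.15;0 -0.6 0.6 0 0 0 0.15;0 -0.2 0.2 0 0 0 0.15")

```text
time_s: 12.8
eef_pos: [0.5059, 0.2762, 0.2135]
eef_rot: [0.708, -0.706, -0.021, 0.015]
wrist_force: [0.8, -0.6, -0.3]
opening: 0.148
```

apply_moves(plan="0 0 0.6 0 0 0 0.15;0 0 0.7 0 0 0 0.15;0 0 0.3 0 0 0 0.15;0 0 0 0 0 0 0.15;0 0 0 0 0 0 0.15")

```text
time_s: 13.3
eef_pos: [0.5006, 0.352, 0.2083]
eef_rot: [-0.706, 0.707, 0.017, -0.017]
wrist_force: [0.0, -0.4, -0.2]
opening: 0.15
```

```bash
python3 -c "
from h import *
go(1,-.14,.070,.001)
shot(12,['side','top'])
cv2.imwrite('pics/sidefull12.png',ctrl.camera('side')[:,:,::-1])
for n,o,f in(('side',(230,140),4),('top',(255,160),5)):
  im=cv2.imread(f'pics/{n}12.png')
  for P3 in (plinth(2,0,0),plinth(1,.074,0,.024)):
    P=((proj(n,P3)-o+.5)*f).astype(int)
    cv2.polylines(im,[P[:4]],True,(0,0,255),1);cv2.line(im,P[0],P[4],(0,0,255),1);cv2.line(im,P[3],P[7],(0,0,255),1);cv2.line(im,P[4],P[7],(0,0,255),1)
  cv2.imwrite(f'pics/{n}12ov.png',im)
"
```

```text
t 13.3 along/lat mm [-351.3   41.8] z 0.2083 open 0.15
shift units [ 0.02  2.77 -4.22] turn units [0.01 0.01 0.01] jawsign 1.0 F [ 0.  -0.4 -0.2]
```

View pics/side12ov.png

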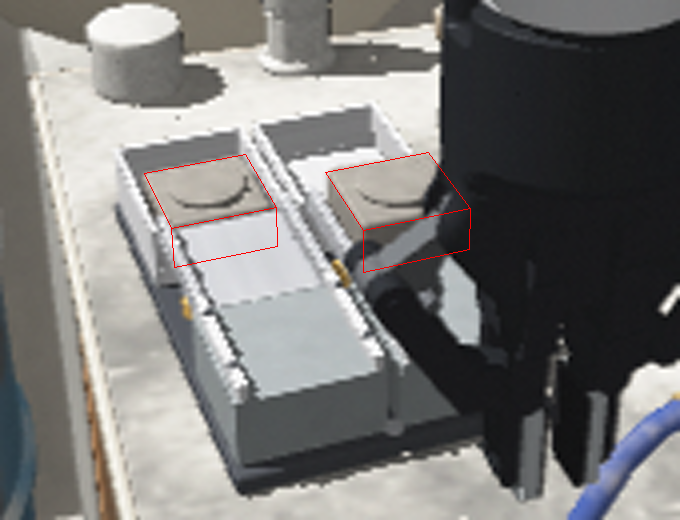

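View pics/top12ov.png

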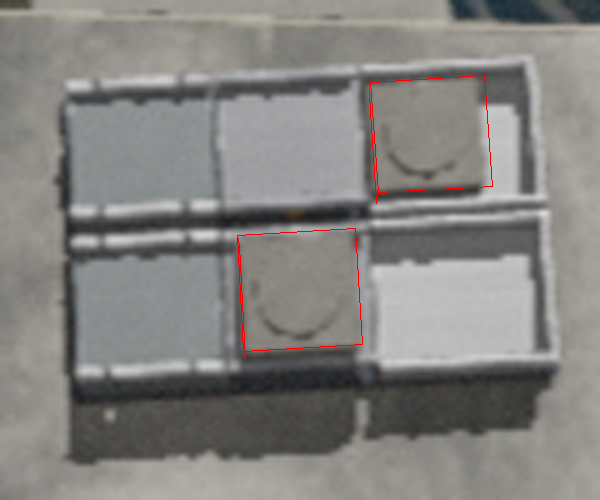

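View pics/sidefull12.png

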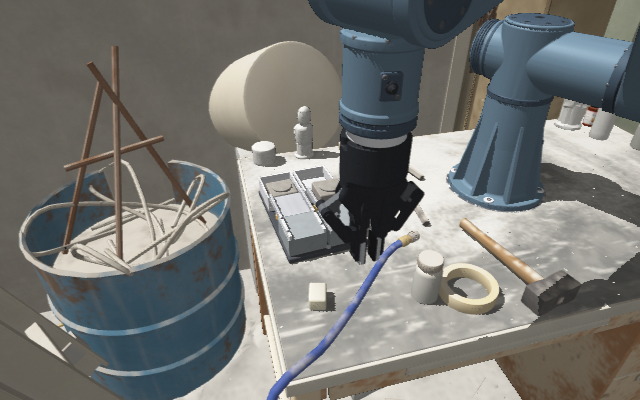

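```bash
python3 -c "
from bench import ctrl
print(ctrl.hand_in())"
```

```text
the job is handed in; nothing more can be done
None
```

The job is handed in after about 13.5 s of robot time. Plinth a was the off-centre one and now lies in lane 1's reject tray. Plinth b stayed level and is still on its rocker.

- **Plinth a (lane 1):** I pushed it until its centre was about 1 mm from the rocker's centre, then backed off. Its rocker had tipped to about the 0.16 rad stop, towards the outer side. After testing b, I pushed it off the far end.
- **Plinth b (lane 2):** I pushed it to within about 1 mm of the rocker's centre, and it stayed level.

**Last checks:**
- A projected model of a flat, level block matched plinth a in the tray in both the side and top pictures, with its back face about 3 mm past the start of the tray. Rocker 1 had returned to level.
- The level model also fitted plinth b, within about 1–2 mm. In the final side view the gripper hid part of it, so that check rests mainly on the top view and an earlier side view.
- The jar and wax block looked unmoved by eye, and so did the figure. I did not re-measure them.
- The wrist force readings stayed below about 5 N, and the arm was clear of everything at the end.

The first positions reported by the networks differed by up to about 2 cm between the side and top cameras. I used my own fit to picture corners instead, which left errors of about 1 pixel.

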